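# Shut the biscuit carton and hold the stamp over its printed frame

### The job

First fold the open flap of the biscuit carton fully shut, so that its tab drops in behind the rim opposite the hinge. Then pick the hand stamp off the ink pad, carry it over the row of two jars and a tin without disturbing them, and hold it upright about a centimetre above the red frame printed on the shut flap, centred in the frame and square with it, never letting the stamp touch the carton. Finish while still holding the stamp there: do not stamp, put it down or let go.

Things in the scene. Friction and masses are not known exactly. Their poses are not given: they have to be found in the camera images.
- carton: open-topped cardboard biscuit carton, fixed to the worktop, 150 (its x) x 120 (its y) x 70 mm high, walls 3 mm. Origin: centre of its underside. The flap is hinged along the top of its +y wall (hinge line: y = +60, z = 70 mm in the carton's frame, along x).
- flap (a joint): hinge of the carton's flap, rad: 0 = shut (flap level on the walls, tab behind the rim of the -y wall), grows as it opens upward (pi/2 = upright); starts between 0.7 and 1.15. The flap (150 x 120 mm, 3 mm thick, 30 g) stays where it is left: a stiff crease, about 0.5 N at its free edge moves it.
- print_frame (a point): centre of the red rectangular outline (70 x 50 mm outside, 3 mm lines) printed in the middle of the flap's outer face, 60 mm from the hinge line; moves with the flap. Axes: x along the hinge and the outline's long side, y along the flap towards the hinge, z out of the outer face (up when shut, then 73 mm above the worktop).
- stamp: wooden hand stamp, 80 to 170 g, standing face down on the ink pad. Origin: centre of its underside (the stamping face, 56 x 36 mm); z up. Block 60 (x) x 40 (y) mm, up to 24 mm above the origin, brass collar to 27 mm; above it a dark upright grip, 42 (x) x 18 (y) mm, from 22 to 78 mm above the origin: pinch it across its y. Square either way round (a half turn makes no difference).
- ink_pad: flat black ink pad with a red cushion, 110 x 80 x 10 mm, fixed to the worktop; origin: centre of its underside; the stamp stands on it.
- tin_1: food tin, 76 mm diameter, 110 mm high, loose; origin: centre of its underside. One of the row of three between ink pad and carton, to be left alone.
- jar_1: glass jam jar with a black lid, 70 mm diameter, 101 mm high, loose; origin: centre of its underside. One of the row, to be left alone.
- jar_2: glass jar with a red lid and black label, 70 mm diameter, 101 mm high, loose; origin: centre of its underside. One of the row, to be left alone.

How it is judged:
On the way, in this order (a step that is already met when the one before it is completed fails the run):
1. the flap is shut (value of joint flap below 0.06 rad), for 0.2 s.
2. the stamp passes above the row of jars and tin, clear of the jar tops (height (world z) of stamp above 0.101 m and (horizontal distance between stamp and tin_1 below 0.08 m or horizontal distance between stamp and jar_1 below 0.08 m or horizontal distance between stamp and jar_2 below 0.08 m)), for 0.05 s.
At the end, for the whole second after the job is handed in: Flap shut (under 0.06 rad). Stamp held in the fingers at rest, upright and square with the frame (0.12 rad), centred over it within 8 mm, its underside 3 to 25 mm above the flap, not touching the carton. The jars and tin stand within 30 mm of where they were (value of joint flap below 0.06 rad and horizontal distance between stamp and print_frame below 0.008 m and z of stamp in the frame of print_frame between 0.003 and 0.025 m and angle between the x axis of stamp and the x axis of print_frame, either way round below 0.12 rad and angle between stamp's own z axis and vertical below 0.12 rad and contact force between stamp and carton below 0.05 N and contact force between the fingers and stamp above 1 N and linear speed of stamp below 0.02 m/s and angular speed of stamp below 0.1 rad/s and distance of each of tin_1, jar_1, jar_2 from where it was at the start of the episode below 0.03 m and angle between each of tin_1, jar_1, jar_2's own z axis and vertical below 0.2 rad); the arm keeps its last pose, push and grip.
It fails at once if a jar or tin of the row is pushed more than 30 mm or tipped (distance of any of tin_1, jar_1, jar_2 from where it was at the start of the episode above 0.03 m or angle between any of tin_1, jar_1, jar_2's own z axis and vertical above 0.2 rad).
It fails at once if the stamp touches the carton or its flap (contact force between stamp and carton above 0.3 N).
It also fails if it takes over 64 s, if anything falls off the work surface, if the arm or the gripper's body presses on something with over 40 N, if the wrist force passes 120 N, or if a joint passes its speed limit or range.

### The arm

A 6-joint arm with a two-finger parallel gripper is mounted at the origin on a cart in front of the work surface, level with it; the furniture and walls round the work are solid. World frame = base frame: x ahead of the robot, y to its left, z up, the work surface at z = 0. Lengths are in m, angles in rad, forces in N, time in s.
With the tool pointing down it reaches from about 0.425 to 0.95 m from the base axis. Payload 14.7 kg.
Tool frame: the origin (TCP) lies at the very end of the fingers, on their centre line; the grasp point (between the pads) lies 19 mm behind it (bot.tcp_to_grasp is the distance from the TCP to the grasp point, in m); z points along the fingers, y is the line along which they close (so a half turn about z gives the same grasp; the last joint's range is limited). The gripper opens to 85 mm and grips with 20 to 120 N. Pads are 22 mm wide; open, the fingers measure 114 mm over their backs; the gripper's body (76 mm by 85 mm) begins 54 mm behind the grasp point. The pads swing forward as they close: fully open they stand 13 mm farther back than shut.
Start: joints at [1.193, 0.48, 1.596, -0, 1.065, -0.047], TCP at [0.211, 0.615, 0.231] pointing down, gripper open.
Joint ranges: [-2.75, 2.75], [-0.82, 2.05], [0.23, 2.67], [-1.56, 4.7], [0.09, 2.69], [-2.92, 2.92]. Speed limits (rad/s): [1.89, 1.89, 2.39, 3.01, 3.01, 3.01].

### API

Orientations are given as a unit quaternion [x, y, z, w].
In Python, from cell import bot gives the robot as it stands. The module is installed in compiled form; this text tells all that it offers. Calls block until the motion is done:
- bot.move_to(position, orientation): joint-space move of the TCP to a pose.
- bot.move_linear(position, rotation=None, v=0.15): straight line of the TCP; rotation=None keeps the orientation; v is the mean speed in m/s.
- bot.move_j(angles): joint-space move.
- bot.gripper_to(opening, newtons=None): opening from 0.0 (shut) to 1.0 (fully open); newtons is the grip in N (None keeps the last); returns when the fingers have stopped.
- bot.wait(seconds).
- bot.ik(position, orientation): joint angles nearest the present ones, or None.
- bot.get_state(): the state.
- bot.camera(name): name is "scene" or "top" or "wrist"; returns the picture (400x640x3 uint8, red, green, blue); there is no depth.
- bot.camera_params(name): a dict with "fx", "fy", "cx", "cy" (pixels), "D" ([k1, k2, p1, p2, k3] as OpenCV has them; the pictures are not rectified), "eye" and "rotation" of the camera in the world; the wrist camera has in their place "mount" (4x4, takes a point from camera to tool coordinates, whose origin is the TCP and whose axes are the flange's). Camera axes: x right, y down, z forward; pixel columns grow to the right and rows downward; lengths in m; the calibration is good to about 2 mm. A picture is of the moment at which its call begins: read the wrist's pose just before it. camera_params takes no time and is no camera call.
A pose or a line that the arm cannot do raises bot.PlanningError and nothing moves.
- bot.hand_in(): hands the job in; it is judged then, once.
Trained networks look in the newest picture that a camera, given by its name, has taken for a name from the list of things; names that differ only in an ending like _2 or _b are one class to them, and where a whole thing is asked for, a point or a joint stands for the part that bears it (a point fixed in the world has none). Each returns a list of dicts, best first, with "score" (0 to 1); they miss things now and then, are a little off and sometimes report something else, mostly with a low value. They report only what shows in the picture. A call takes as long as a camera call.
- bot.spot_in(target, camera): "box" ([left, top, right, bottom] as shares, 0 to 1, of the picture: columns of its width, rows of its height, round what is visible of it).
- bot.place_of(target, camera): "centre" ([row, column] as shares, 0 to 1, of the picture: columns of its width, rows of its height: a listed point, or the origin of a listed thing).
The state is a dict: "t": time; "q": joint angles; "qvel": joint speeds; "joint_torque": joint torques, N m; "tcp_pos": TCP position; "ee_rot": TCP orientation; "contact_force": force on the tool from outside, world axes, zero at the start; "moment": the same for the moment, N m; "width": opening from 0.0 (shut) to 1.0 (fully open); "gripper_force": force on a finger pad.
Only numpy, scipy, OpenCV 4.12 (cv2) and the standard library are available. Lean on these libraries where they do the work, as an engineer would, in place of code of your own. Each camera call takes 0.05 s, during which the arm holds its last target. There are 200 camera calls.

## Working session

There is one attempt and no reset: what is moved stays moved. The work goes in short steps, each a Python script; the robot and the scene stay as the last script left them, time stands still between calls to the robot, and variables do not carry over. Pictures are saved under pics/ and viewed, at most 10 in all, crops included, and the job is handed in when it is done.

```bash
mkdir -p pics; cat > h.py <<'E'
from cell import bot
import numpy as np, cv2
from scipy.spatial.transform import Rotation as R
def cam(name):
    p=bot.camera_params(name); K=np.array([[p['fx'],0,p['cx']],[0,p['fy'],p['cy']],[0,0,1.]]); D=np.array(p['D'],float)
    if 'mount' in p:
        s=bot.get_state(); T=np.eye(4); T[:3,:3]=R.from_quat(s['ee_rot']).as_matrix(); T[:3,3]=s['tcp_pos']
        M=T@np.array(p['mount']); return K,D,M[:3,3],M[:3,:3]
    r=np.array(p['rotation'],float)
    r=R.from_quat(r).as_matrix() if r.size==4 else r.reshape(3,3)
    return K,D,np.array(p['eye'],float),r
def ray(c,uv):
    K,D,e,r=c; n=cv2.undistortPoints(np.array([[uv]],float),K,D)[0,0]; return e,r@np.array([n[0],n[1],1])
def atz(c,uv,z):
    e,d=ray(c,uv); return e+d*(z-e[2])/d[2]
def proj(c,P):
    K,D,e,r=c; P=np.atleast_2d(P).astype(float); return cv2.projectPoints((P-e)@r,np.zeros(3),np.zeros(3),K,D)[0][:,0]
def snap(name,fn=None):
    c=cam(name); im=bot.camera(name)
    if fn: cv2.imwrite('pics/'+fn,im[:,:,::-1])
    return c,im
def down(yaw): # tool z down, tool y axis direction at yaw (world) 
    y=np.array([np.cos(yaw),np.sin(yaw),0]); z=np.array([0,0,-1.]); return R.from_matrix(np.c_[np.cross(y,z),y,z]).as_quat()
E
python3 - <<'E'
from h import *
print(bot.get_state()); 
for n in('scene','top','wrist'): print(n,bot.camera_params(n))
for n in('scene','top'):
    c,im=snap(n,n+'0.png')
    for t in('carton','flap','print_frame','stamp','ink_pad','tin_1','jar_1','jar_2'):
        for o in bot.place_of(t,n)[:3]:
            uv=(o['centre'][1]*640,o['centre'][0]*400); print(n,t,round(o['score'],2),np.round(uv,1),np.round(atz(c,uv,0),3))
E
```

```text
{'t': 0.0, 'q': array([ 1.19336523e+00,  4.80842391e-01,  1.59691102e+00, -7.07040723e-06,
        1.06511404e+00, -4.65882041e-02]), 'qvel': array([ 4.09002755e-04, -8.68214149e-04,  7.43665471e-05,  8.33141710e-05,
       -3.61535870e-04, -9.00425395e-04]), 'joint_torque': array([-4.37892231e-03, -9.50652266e+01, -4.30151403e+01, -4.59930961e-04,
        1.29457307e-02, -2.23057285e-06]), 'tcp_pos': array([0.21095785, 0.61434607, 0.23065171]), 'ee_rot': array([ 1.64666313e-01,  9.86349126e-01, -6.23777577e-04, -1.31102097e-04]), 'contact_force': array([-0.16452799, -0.13567572,  0.0569046 ]), 'moment': array([0.00826582, 0.02751144, 0.02791728]), 'gripper_force': 0.0, 'width': 0.9966768931900877}
scene {'fx': 422.9240732084747, 'fy': 422.9240732084747, 'cx': 316.07877100532954, 'cy': 200.06775979820264, 'D': array([-0.11430197,  0.        ,  0.        ,  0.        ,  0.        ]), 'eye': array([0.1270826 , 0.41223568, 0.6576444 ]), 'rotation': array([-0.34286619,  0.8497761 , -0.37286313,  0.14593298])}
top {'fx': 435.2523212361839, 'fy': 435.2523212361839, 'cx': 317.54012389407586
[... 372 characters left out ...]
      ,  0.        ,  0.        ,  0.        ]), 'mount': array([[-1.89100817e-04, -9.61733403e-01, -2.73986908e-01,
         7.01674666e-02],
       [ 9.99999957e-01, -2.43090129e-04,  1.63099353e-04,
         2.76892275e-04],
       [-2.23461609e-04, -2.73986865e-01,  9.61733408e-01,
        -1.42831418e-01],
       [ 0.00000000e+00,  0.00000000e+00,  0.00000000e+00,
         1.00000000e+00]])}
scene carton 0.9 [262.7 275.6] [0.54  0.122 0.   ]
scene carton 0.51 [354.7 236.5] [ 0.479 -0.08   0.   ]
scene carton 0.49 [328.8 214.4] [ 0.562 -0.09   0.   ]Traceback (most recent call last):
  File "<stdin>", line 7, in <module>
ValueError: it knows: carton, ink_pad, jar, print_frame, stamp, tin
```

```bash
python3 - <<'E'
from h import *
for n in('scene','top'):
    c,im=snap(n,n+'1.png')
    for t in('carton','print_frame','stamp','ink_pad','tin','jar'):
        for o in bot.place_of(t,n)[:4]:
            if o['score']<.4: continue
            uv=(o['centre'][1]*640,o['centre'][0]*400); print(n,t,round(o['score'],2),np.round(uv,1),np.round(atz(c,uv,0.010 if t=='stamp' else 0),3))
E
```

```text
scene carton 0.97 [262.7 276.2] [0.539 0.123 0.   ]
scene print_frame 0.91 [245.3 240.4] [0.635 0.088 0.   ]
scene stamp 0.68 [386.9 182.7] [ 0.529 -0.257  0.01 ]
scene ink_pad 0.85 [381.3 185. ] [ 0.54  -0.252  0.   ]
scene tin 0.84 [328.8 215.5] [ 0.56  -0.088  0.   ]
scene jar 0.66 [302.2 190.3] [ 0.661 -0.106  0.   ]
scene jar 0.65 [357.9 238. ] [ 0.471 -0.081  0.   ]
top carton 0.58 [247.3 216.8] [0.541 0.124 0.   ]
top print_frame 0.74 [226.4 206.2] [0.566 0.174 0.   ]
top stamp 0.72 [413.3 225.1] [ 0.52  -0.259  0.01 ]
top ink_pad 0.96 [413.6 219.1] [ 0.536 -0.262  0.   ]
top tin 0.61 [338.8 209.6] [ 0.558 -0.089  0.   ]
top jar 0.64 [341.  247.9] [ 0.469 -0.093  0.   ]
top jar 0.6 [342.4 171.9] [ 0.65  -0.098  0.   ]
```

View pics/scene1.png

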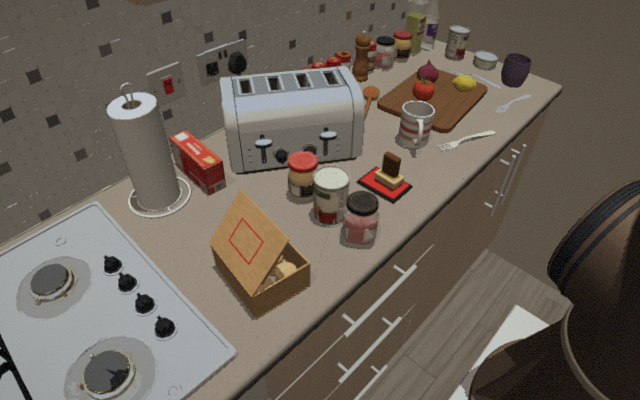

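View pics/top1.png

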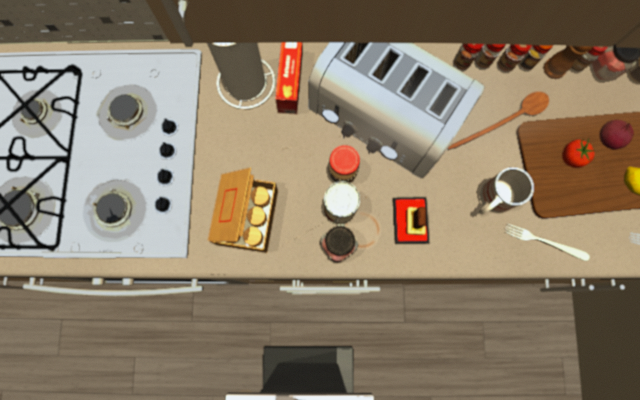

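The scene view shows the carton with its flap open and hinged on the +y side, frame at about (245,240). The row of jars and tin is at x≈0.47–0.66, y≈-0.09, and the stamp on its pad is at (387,183). The top view agrees. Next I'll take a closer wrist look at the flap.

```bash
cat >> h.py <<'E'
def redquad(c,im,near,rad):
    hsv=cv2.cvtColor(im,cv2.COLOR_RGB2HSV).astype(int); h=hsv[...,0]
    m=(((h<6)|(h>172))&(hsv[...,1]>150)&(hsv[...,2]>60)).astype(np.uint8)
    k=np.zeros_like(m); cv2.circle(k,tuple(int(v) for v in near),rad,1,-1); m*=k
    m=cv2.morphologyEx(m,cv2.MORPH_CLOSE,np.ones((3,3)))
    cs=cv2.findContours(m,cv2.RETR_EXTERNAL,cv2.CHAIN_APPROX_NONE)[0]
    ct=max(cs,key=lambda q:cv2.contourArea(cv2.convexHull(q))); hull=cv2.convexHull(ct)
    for e in np.arange(1,20,.5):
        a=cv2.approxPolyDP(hull,e,True)
        if len(a)<=4: break
    return a[:,0].astype(float)
E
python3 - <<'E'
from h import *
bot.move_to([0.52,0.16,0.33],down(0))
bot.wait(.3)
c,im=snap('wrist','w1.png')
for t in('print_frame','carton'):
    for o in bot.place_of(t,'wrist')[:2]:
        uv=(o['centre'][1]*640,o['centre'][0]*400); print(t,o['score'],uv,atz(c,uv,0.12 if t[0]=='p' else 0))
        if t[0]=='p':
            try: print(redquad(c,im,uv,110))
            except Exception as e: print(e)
print(bot.get_state()['t'],bot.get_state()['q'])
E
```

```text
print_frame 0.95 (336.32, 189.68) [0.53886075 0.1460022  0.12      ]
[[313. 169.]
 [365. 176.]
 [366. 209.]
 [308. 201.]]
carton 0.56 (331.39200000000005, 184.68) [0.53750057 0.12538883 0.        ]
3.2583 [2.43031768e-01 2.40725430e-01 1.71110821e+00 8.22763757e-06
 1.18985605e+00 2.42776969e-01]
```

View pics/w1.png

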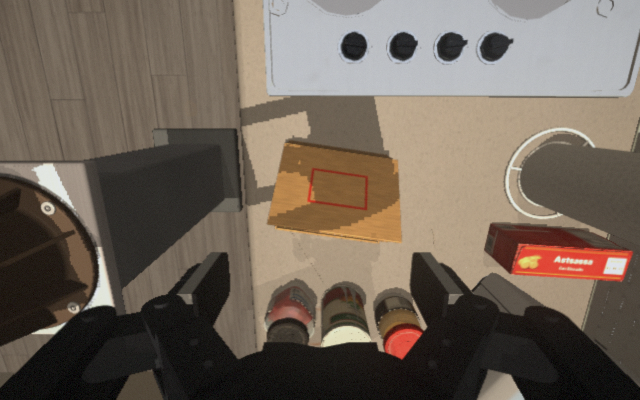

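The wrist view shows the frame quad (313,169)–(366,209). The flap's hinge corners are at about (287,143) and (398,159), and its free corners at about (267,226) and (402,242). I'll fit the carton pose and flap angle to these.

```bash
cat >> h.py <<'E'
def flap_pts(p,fp):  # fp: (along x, r from hinge) on outer face
    x,y,yaw,th=p; o=[]
    for a,r in fp:
        L=np.array([a,.06-r*np.cos(th)+.003*np.sin(th),.07+r*np.sin(th)+.003*np.cos(th)])
        o.append([x+np.cos(yaw)*L[0]-np.sin(yaw)*L[1],y+np.sin(yaw)*L[0]+np.cos(yaw)*L[1],L[2]])
    return np.array(o)
E
python3 - <<'E'
from h import *
from scipy.optimize import least_squares
c=cam('wrist')
uv=np.array([[313,169],[365,176],[366,209],[308,201],[287,143],[398,159],[402,242],[267,226]],float)
fp=[(-.035,.035),(.035,.035),(.035,.085),(-.035,.085),(-.075,0),(.075,0),(.075,.12),(-.075,.12)]
o=[(cam('top'),(226.4,206.2)),(cam('scene'),(245.3,240.4))]
def f(p):
    r=[(proj(c,flap_pts(p,fp))-uv).ravel()]
    for cc,q in o: r.append((proj(cc,flap_pts(p,[(0,.06)]))[0]-q))
    return np.concatenate(r)
s=least_squares(f,[.54,.123,0,.9],loss='soft_l1'); print(s.x); print(np.round(f(s.x).reshape(-1,2),1))
print(flap_pts(s.x,[(0,.12),(0,.1)]))
E
```

```text
[ 0.53892102  0.12453615 -0.13862877  0.83741417]
[[-1.  -0.8]
 [ 2.7 -0.1]
 [ 1.3  1.2]
 [-0.7  1.1]
 [-2.8 -0.2]
 [-0.1 -0.1]
 [ 0.6  0.1]
 [ 0.1 -1.6]
 [ 1.2 -0.6]
 [ 0.5  1.3]]
[[0.5364202  0.10661219 0.16115792]
 [0.53827019 0.11987147 0.14629963]]
```

```bash
python3 - <<'E'
from h import *
P=[.5389,.1245,-.1386]; yaw=P[2]; q=down(yaw); e=np.array([-np.sin(yaw),np.cos(yaw),0])
def tgt(th,r=.1): return flap_pts(P+[th],[(0,r)])[0]+.011*e
bot.gripper_to(0.0); a=tgt(1.2)
bot.move_to(a+[0,0,.08],q); bot.move_linear(a,v=.2)
for th in np.r_[np.linspace(1.0,0.0,9),-.02,-.03]:
    bot.move_linear(tgt(th),v=.12); s=bot.get_state(); print(round(th,2),np.round(s['contact_force'],1),np.round(s['tcp_pos'],3))
bot.wait(.3); s=bot.get_state();print(s['contact_force'],s['t'])
bot.move_linear(s['tcp_pos']+[0,0,.26],v=.3)
bot.move_linear([.52,.16,.33],v=.2)
bot.wait(.2)
c,im=snap('wrist','w2.png'); o=bot.place_of('print_frame','wrist')[0]; uv=(o['centre'][1]*640,o['centre'][0]*400)
print(uv,proj(c,flap_pts(P+[0],[(0,.06)])),atz(c,uv,.073)); Q=redquad(c,im,uv,110); print(Q); print([atz(c,u,.073).round(4) for u in Q],bot.get_state()['t'])
E
```

```text
1.0 [ 0.1 -0.8  0.1] [0.542 0.143 0.157]
0.88 [-0.2  1.3 -0.5] [0.54  0.133 0.149]
0.75 [-0.5  1.1 -0.1] [0.539 0.124 0.14 ]
0.62 [0.  0.8 0.2] [0.537 0.116 0.131]
0.5 [-0.   0.6 -0.3] [0.536 0.109 0.12 ]
0.38 [ 0.2 -0.6  0.6] [0.536 0.104 0.109]
0.25 [-1.2 -0.1  0.7] [0.535 0.1   0.098]
0.12 [ 0.3 -0.  -0.6] [0.535 0.097 0.085]
0.0 [-0.1  0.   0. ] [0.535 0.096 0.073]
-0.02 [-4.2 -0.3 22.4] [0.535 0.096 0.072]
-0.03 [-6.8 -1.5 33.9] [0.535 0.096 0.072]
[-6.65736189 -0.60259939 34.04210807] 8.1417
(336.0, 194.32) [[337.89375434 194.08293985]] [0.53632677 0.12452708 0.073     ]
[[362. 203.]
 [313. 178.]
 [313. 176.]
 [363. 177.]]
[array([0.5699, 0.1075, 0.073 ]), array([0.5088, 0.151 , 0.073 ]), array([0.5092, 0.1537, 0.073 ]), array([0.5748, 0.1431, 0.073 ])] 9.95
```

View pics/w2.png

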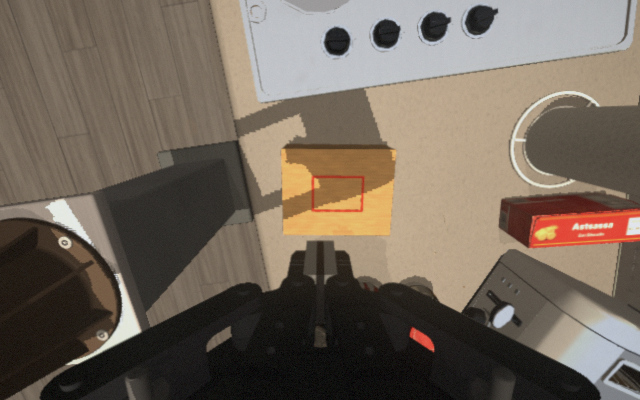

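The flap is level and shut: fingertip 72 mm, firm contact, and the frame is at (312–363, 176–211), matching the prediction. Next is a close look at the stamp.

```bash
python3 - <<'E'
from h import *
ct=cam('top'); print('toaster',atz(ct,(420,172),.19),atz(ct,(420,172),.1))
bot.gripper_to(1.0)
bot.move_to([.50,-.26,.28],down(-np.pi/2)); bot.wait(.3)
c,im=snap('wrist'); 
for t in('stamp','ink_pad'):
    for o in bot.place_of(t,'wrist')[:2]:
        uv=(o['centre'][1]*640,o['centre'][0]*400); print(t,o['score'],uv,atz(c,uv,0.01 if t[0]=='s' else 0))
        if o['score']>.6 and t=='stamp':u0=uv
x,y=int(u0[0]),int(u0[1]); x0=max(0,x-80);y0=max(0,y-70); print(x0,y0)
cv2.imwrite('pics/w3.png',cv2.resize(im[y0:y0+120,x0:x0+160,::-1],None,fx=5,fy=5,interpolation=cv2.INTER_CUBIC))
print(bot.get_state()['t'],bot.get_state()['q'])
E
```

```text
toaster [ 0.59292752 -0.23667752  0.19      ] [ 0.61995183 -0.25857582  0.1       ]
stamp 0.87 (320.128, 147.6) [ 0.52813499 -0.25924754  0.01      ]
stamp 0.57 (316.672, 144.6) [ 0.5320942  -0.25462831  0.01      ]
ink_pad 0.94 (318.016, 145.52) [ 0.52994432 -0.25636022  0.        ]
240 77
12.7417 [-5.32926003e-01  3.11485394e-01  1.73866034e+00  2.80153898e-05
  1.09143539e+00  1.03745449e+00]
```

View pics/w3.png

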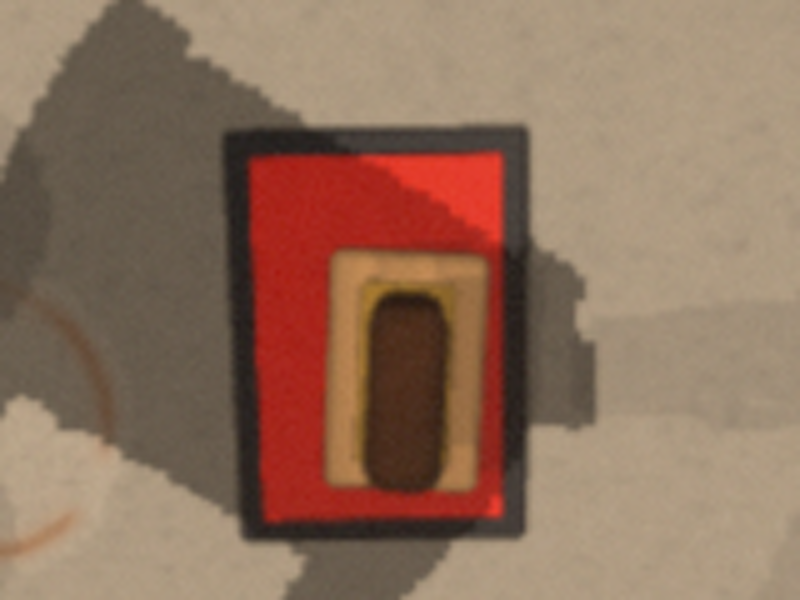

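The crop shows the stamp's block-top corners at (331,248), (490,256), (478,492), (325,488) and the grip's ends at about (410,292) and (404,490). I'll fit the stamp pose from these and grasp it.

```bash
python3 - <<'E'
from h import *
from scipy.optimize import least_squares
c=cam('wrist')
uv=np.array([[331,248],[490,256],[478,492],[325,488],[373,292],[447,294],[441,490],[366,488]])/5.+[240,77]
P=np.array([atz(c,u,.034 if i<4 else .088) for i,u in enumerate(uv)]); print(P.round(4))
b=P[:4]; m=b.mean(0); g=P[4:].mean(0)
f=lambda p:(proj(c,[[p[0]+np.cos(p[2])*a-np.sin(p[2])*d,p[1]+np.sin(p[2])*a+np.cos(p[2])*d,z] for a,d,z in
 [(.03,-s*.02,.034) for s in(-1,1)]+[(-.03,-s*.02,.034) for s in(1,-1)]+[(.021,-s*.009,.088) for s in(-1,1)]+[(-.021,-s*.009,.088) for s in(1,-1)]])-uv).ravel()
s=least_squares(f,[m[0],m[1],0],loss='soft_l1'); print(m,g,s.x,np.round(f(s.x),1))
E
```

```text
[[ 0.5561 -0.2423  0.034 ]
 [ 0.5541 -0.2817  0.034 ]
 [ 0.4948 -0.2796  0.034 ]
 [ 0.4958 -0.24    0.034 ]
 [ 0.5487 -0.2536  0.088 ]
 [ 0.5483 -0.2695  0.088 ]
 [ 0.5056 -0.2685  0.088 ]
 [ 0.5061 -0.2518  0.088 ]]
[ 0.52520738 -0.26090222  0.034     ] [ 0.52718244 -0.26085884  0.088     ] [ 0.52633291 -0.2608908  -0.03536654] [-0.3 -0.8  0.2 -1.2  0.2 -0.6 -0.2 -0.9 -0.9  1.   1.1  1.3  0.6  0.5
 -0.6  0.3]
```

```bash
python3 - <<'E'
from h import *
q=down(-np.pi/2-.035); x,y=.5263,-.2609
bot.move_to([x,y,.16],q); bot.move_linear([x,y,.046],v=.1)
s=bot.get_state(); print(s['tcp_pos'],s['contact_force'])
bot.gripper_to(0.0,80); s=bot.get_state(); print(s['tcp_pos'],s['width'],s['gripper_force'],s['contact_force'])
bot.move_linear([x,y,.21],v=.12); bot.wait(.2); s=bot.get_state(); print(s['tcp_pos'],s['width'],s['gripper_force'],s['contact_force'],s['t'])
q2=down(-np.pi/2-.139)
bot.move_linear([.538,-.07,.21],q2,v=.15)
bot.move_linear([.538,.1245,.21],v=.15); bot.wait(.3)
s=bot.get_state(); print(s['tcp_pos'],s['gripper_force'],s['t'])
c,im=snap('scene')
for o in bot.place_of('stamp','scene')[:2]: uv=(o['centre'][1]*640,o['centre'][0]*400);print(o['score'],uv,proj(c,s['tcp_pos']-[0,0,.036]))
cv2.imwrite('pics/s4.png',cv2.resize(im[100:330,160:480,::-1],None,fx=2.5,fy=2.5))
E
```

```text
[ 0.52663772 -0.26112225  0.04657285] [ 0.22787893 -0.29269068  0.33299937]
[ 0.52633775 -0.26088356  0.04611455] 0.1999075246287418 77.83411860466003 [-1.21184519  0.78713119  3.78127495]
[ 0.52610338 -0.26079962  0.20948817] 0.19876186964458234 77.87851095199585 [-0.12881221  0.09848458 -1.31706658] 16.9333
[0.53803265 0.12416207 0.21001247] 77.88379311561584 20.1083
0.79 (251.00799999999998, 213.72) [[254.07286782 212.23773356]]
```

View pics/s4.png

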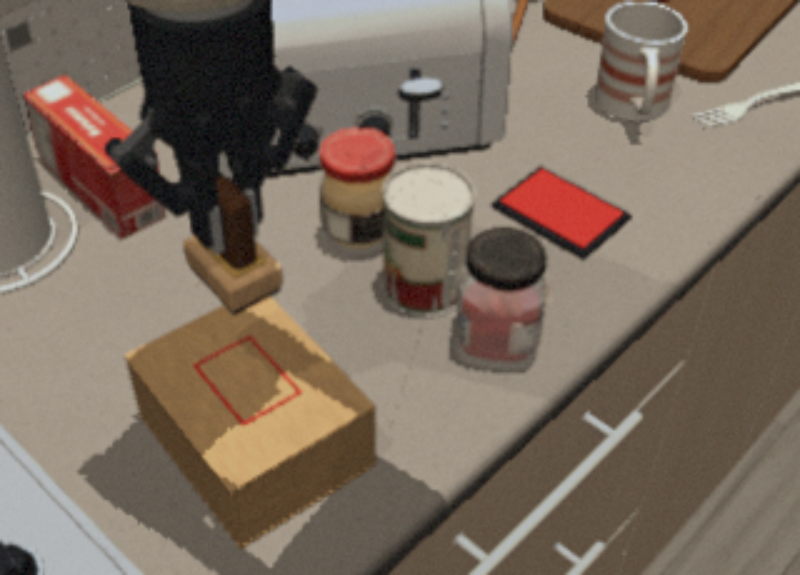

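The scene crop shows the stamp held upright over the shut carton, the row undisturbed, and the frame corners at (195,368), (253,337), (300,391), (246,423). I'll cross-check the frame from these, then lower.

```bash
python3 - <<'E'
from h import *
c=cam('scene'); uv=np.array([[195,368],[253,337],[300,391],[246,423]])/2.5+[160,100]
P=np.array([atz(c,u,.073) for u in uv]); print(P.round(4),P.mean(0)); print([np.linalg.norm(P[i]-P[i-1]).round(4) for i in range(4)])
d=(P[1]-P[0])+(P[2]-P[3]); print('dir',np.arctan2(d[1],d[0])); 
bot.move_linear([.538,.1245,.121],v=.08); bot.wait(.5); s=bot.get_state(); print(s['tcp_pos'],s['gripper_force'],s['contact_force'],s['t'])
c,im=snap('scene')
for o in bot.place_of('stamp','scene')[:1]: uv=(o['centre'][1]*640,o['centre'][0]*400);print(o['score'],uv,proj(c,s['tcp_pos']-[0,0,.036]))
a=im[170:290,180:340,::-1]; ct,it=snap('top'); b=it[150:270,180:340,::-1]
cv2.imwrite('pics/s5.png',cv2.resize(np.hstack([a,b]),(800,300),interpolation=cv2.INTER_CUBIC))
E
```

```text
[[0.5751 0.1435 0.073 ]
 [0.568  0.0937 0.073 ]
 [0.5045 0.1046 0.073 ]
 [0.5102 0.1503 0.073 ]] [0.53943183 0.12303051 0.073     ]
[np.float64(0.0653), np.float64(0.0503), np.float64(0.0645), np.float64(0.0461)]
dir -1.7042320486089526
[0.53801033 0.12449466 0.12104302] 77.8744626045227 [-0.96343677 -0.5224382  -1.0450479 ] 21.9667
0.93 (259.392, 250.68) [[258.61338874 248.04793401]]
```

View pics/s5.png

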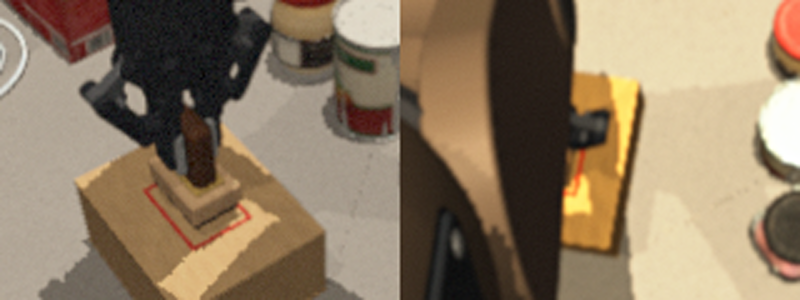

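The stamp hovers square and centred over the frame. The independent frame estimate agrees within 2 mm and 0.01 rad, so I'm handing in.

```bash
python3 -c "
from cell import bot
print(bot.hand_in())"
```

```text
the job is handed in; nothing more can be done
None
```

I shut the flap, carried the stamp over the row without disturbing it, and handed in at about 22 s with the stamp held upright, square and centred about 12 mm above the red frame; the hand-in returned no verdict.

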